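# Shut the seed box and press its clip home

## Robot

A 7-joint arm with a two-finger parallel gripper is mounted at the origin on a cart in front of the work surface, level with it; the furniture and walls round the work are solid. World frame = base frame: x ahead of the robot, y to its left, z up, the work surface at z = 0. Lengths are in m, angles in rad, forces in N, time in s.
With the tool pointing down it reaches from about 0.425 to 1.025 m from the base axis. Payload 9.4 kg.
Tool frame: the origin (TCP) lies on the centre line of the jaws, within the pads' length; the fingertips stand 25 mm ahead of it and the grasp point (between the pads) lies 6 mm ahead of it; z points along the fingers, y is the line along which they close (so a half turn about z gives the same grasp; the last joint's range is limited). The gripper opens to 85 mm and grips with 20 to 120 N. Pads are 22 mm wide; open, the fingers measure 114 mm over their backs; the gripper's body (76 mm by 85 mm) begins 54 mm behind the grasp point. The pads swing forward as they close: fully open they stand 13 mm farther back than shut.
Start: joints at [1.071, 0.599, -0.003, 1.599, 0.002, 0.943, -0.08], TCP at [0.297, -0.661, 0.256] pointing down, gripper open.
Joint ranges: [-2.57, 2.57], [-0.35, 1.97], [-1.29, 1.29], [0.11, 2.56], [-1.05, 4.19], [0.11, 1.86], [-2.63, 2.63]. Speed limits (rad/s): [2.22, 2.22, 3.01, 3.01, 3.14, 3.14, 3.14].

## Interface

Orientations are given as a rotation vector (axis times angle).
In Python, from rig import ctrl gives the robot as it stands.
- The arm moves only by the shell command python3 jog.py [OPENING], which reads ROWS from standard input. ROWS is a JSON list of rows, 1 to 10 of them, each an object with the fields tx, ty, tz (the shift in m), spin (a turn about the tool's z in rad); a field left out counts as zero; each row is the pose to reach, as a shift and turn from the pose commanded when the command began, along the tool's axes at that moment; what a row does not reach only later rows make up. A row lasts 1/12 s, in which the tool goes at most 0.0417 m and 0.125 rad, less where a joint would pass 70% of its speed; a pose out of reach is approached as far as the arm can. OPENING is the opening from 0.0 (shut) to 1.0 (fully open), set as the command begins (- or left out keeps the last). The fingers move at their own pace and stop on an object; the grip force is fixed at half the most. Time passes only in rows, so rows that do not move let the fingers close. It prints the time, the measured TCP pose, the force, the opening and the grip force at its end. Input that does not fit is refused with a message, and nothing moves.
- ctrl.state(): the state, without advancing time (a new reading comes with each control period).
- ctrl.read_camera(name): name is "side" or "top" or "wrist"; returns the picture (400x640x3 uint8, red, green, blue); there is no depth.
- ctrl.camera_info(name): a dict with "K" (3x3 intrinsics, pixels), "world_to_cam" (4x4, takes a point from world to camera coordinates); the wrist camera has in their place "mount" (4x4, takes a point from camera to tool coordinates, whose origin is the TCP and whose axes are the flange's). Camera axes: x right, y up, looking along -z (the intrinsics and any distortion apply to the point x, -y, -z); pixel columns grow to the right and rows downward; lengths in m; the calibration is good to about 2 mm. A picture is of the moment at which its call begins: read the wrist's pose just before it. camera_info takes no time and is no camera call.
- ctrl.finish_job(): hands the job in; it is judged then, once.
The state is a dict: "clock": time; "q": joint angles; "qd": joint speeds; "joint_torque": joint torques, N m; "tcp_pos": TCP position; "tool_rot": TCP orientation; "contact_force": force on the tool from outside, world axes, zero at the start; "wrist_torque": the same for the moment, N m; "finger_gap": opening from 0.0 (shut) to 1.0 (fully open); "grasp_force": force on a finger pad.
Only numpy, scipy, OpenCV 4.12 (cv2) and the standard library are available. Lean on these libraries where they do the work, as an engineer would, in place of code of your own. Each camera call takes 0.05 s, during which the arm holds its last target. There are 200 camera calls.

## Task

Shut the open seed box for the day, using only your fingertips: push its lid down until it lies flat on the box, then push the clip on the lid's front edge down and in until it stands against the front of the box. Leave the box where it stands - do not pick it up, tip it or shove it across the table - and leave the two pots and the dropper bottle beside it alone.

Things in the scene. Friction and masses are not known exactly. Their poses are not given: they have to be found in the camera images.
- clip_box: clear plastic seed box with a hinged, red-framed flat lid; loose, about 0.75 kg (4 N slides it). Origin on the table under it; -x = front (clip side), +x = back (hinge), yaw within 0.3 rad. Walls x -38..57, y -53..53, 47 mm high. Shut lid: x -44..63, y -60..60, top 55 mm above the table; hinge line along y at x 61, z 51. A red catch lip (30 wide, 10 deep, z 34..38) juts from the front.
- clip_box_lid (a joint): lid angle, rad: 0 = shut flat, 1.54 = upright at the back (stop); starts at 1.0 to 1.5. Plate 107 x 119 x 7 mm; free edge 105 mm from the hinge line. The hinge is a little stiff (friction 0.02 N m, damping 0.05 N m s/rad): above about 0.8 rad the lid stays where it is left, lower down it may sink slowly (about 0.1 rad/s).
- clip_box_clip (a joint): angle of the clip to the lid, rad: 0 = home, square to the lid, upright at the box's front once the lid is shut; 1.57 = straight out from the lid's front edge. Starts at 1.1 to 1.6. Red tab 33 mm wide, 22 long, 3 thick; with the lid shut its hinge lies at x -47, z 52 mm of the box, and home it covers x -51..-48, z 31..53. As stiff as the lid; stays where left.
- lid_edge (a point): middle of the lid's free (front) edge, on its top face (outside when shut), 105 mm from the hinge line
- clip_tip (a point): middle of the clip's free edge, on its outer face, 22 mm from the clip's hinge line
- clay_pot: small clay-coloured pot, 63 mm across the rim, 59 mm high, standing close on the left (+y) of the box; origin under its middle. To be left alone.
- dropper: brown dropper bottle with a black bulb, 34 mm across, 102 mm high, standing close on the right (-y) of the box; origin under its middle. To be left alone.
- black_pot: small black pot, 58 mm across the rim, 56 mm high, standing close behind (+x) the box; origin under its middle. To be left alone.

How it is judged:
On the way, in this order (a step that is already met when the one before it is completed fails the run):
1. the lid lies flat on the box (value of joint clip_box_lid below 0.06 rad), for 0.2 s.
2. with the lid shut, the clip is folded home (value of joint clip_box_lid below 0.06 rad and value of joint clip_box_clip below 0.17 rad), for 0.2 s.
At the end, for the whole second after the job is handed in: The lid is shut to within 0.06 rad (6 mm at its free edge), the clip is folded home to within 0.17 rad (4 mm at its tip), the box stands level and at rest within 30 mm of where it stood, and the pots and the bottle stand upright within 20 mm of where they stood (all of step 2 and distance of clip_box from where it was at the start of the episode below 0.03 m and angle between clip_box's own z axis and vertical below 0.05 rad and linear speed of clip_box below 0.01 m/s and distance of each of clay_pot, dropper, black_pot from where it was at the start of the episode below 0.02 m and angle between each of clay_pot, dropper, black_pot's own z axis and vertical below 0.1 rad); the robot touches nothing.
It fails at once if the box is lifted or tipped (height (world z) of clip_box above 0.01 m or angle between clip_box's own z axis and vertical above 0.15 rad).
It fails at once if the box is shoved or carried more than 40 mm from where it stood (distance of clip_box from where it was at the start of the episode above 0.04 m).
It fails at once if the clay pot is shifted, lifted or tipped (distance of clay_pot from where it was at the start of the episode above 0.03 m or angle between clay_pot's own z axis and vertical above 0.3 rad).
It fails at once if the dropper bottle is shifted, lifted or tipped (distance of dropper from where it was at the start of the episode above 0.03 m or angle between dropper's own z axis and vertical above 0.3 rad).
It fails at once if the black pot is shifted, lifted or tipped (distance of black_pot from where it was at the start of the episode above 0.03 m or angle between black_pot's own z axis and vertical above 0.3 rad).
It also fails if it takes over 48 s, if anything falls off the work surface, if the arm or the gripper's body presses on something with over 40 N, if the wrist force passes 120 N, or if a joint passes its speed limit or range.

## Working session

There is one attempt and no reset: what is moved stays moved. The work goes in short steps, Python scripts to look and compute and a shell command to move; the robot and the scene stay as the last step left them, time stands still between calls to the robot, and variables do not carry over. Pictures are saved under pics/ and viewed, at most 10 in all, crops included, and the job is handed in when it is done.

```bash
ls; mkdir -p pics
python3 - <<'E'
from rig import ctrl
import cv2,numpy as np
for n in("side","top"):
    cv2.imwrite(f"pics/{n}0.png",ctrl.read_camera(n)[...,::-1])
    i=ctrl.camera_info(n);print({k:np.round(v,4).tolist() if not isinstance(v,str) else v for k,v in i.items()})
s=ctrl.state();print(s)
E
```

```text
jog.py
pics
rig.py
{'K': [[397.4498, 0.0, 321.2258], [0.0, 397.4498, 203.1134], [0.0, 0.0, 1.0]], 'world_to_cam': [[-0.8529, -0.5217, 0.0191, 0.4422], [0.2886, -0.4407, 0.85, -0.252], [-0.435, 0.7305, 0.5264, -0.5682], [0.0, 0.0, 0.0, 1.0]]}
{'K': [[465.5215, 0.0, 323.0], [0.0, 465.5215, 196.5781], [0.0, 0.0, 1.0]], 'world_to_cam': [[-0.0164, -0.9992, -0.0362, -0.0736], [0.9861, -0.0221, 0.1647, -0.5913], [-0.1654, -0.033, 0.9857, -0.8277], [0.0, 0.0, 0.0, 1.0]]}
{'clock': 0.1, 'q': array([ 1.07128771,  0.60006955, -0.00253115,  1.60007874,  0.00177526,
        0.94290262, -0.07981745]), 'qd': array([ 0.00025181, -0.00308896, -0.00048636, -0.00127192,  0.00070009,
        0.00068283,  0.00093034]), 'joint_torque': array([ 5.15268766e-03, -7.77993894e+01,  1.57006435e+00, -2.58626229e+01,
        1.26799344e-02,  5.43981325e-03, -1.12950664e-05]), 'tcp_pos': array([ 0.29730751, -0.66079314,  0.2554755 ]), 'tool_rot': array([-3.07028451e+00, -6.58943228e-01,  6.65132569e-04]), 'contact_force': array([-0.22098828, -0.42364322,  0.54178637]), 'wrist_torque': array([-0.00523459, -0.00274369, -0.06353346]), 'grasp_force': 0.0, 'finger_gap': 1.002117307163756}
```

View pics/side0.png

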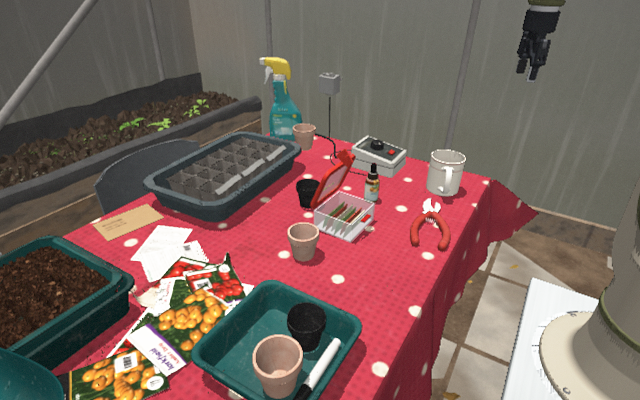

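View pics/top0.png

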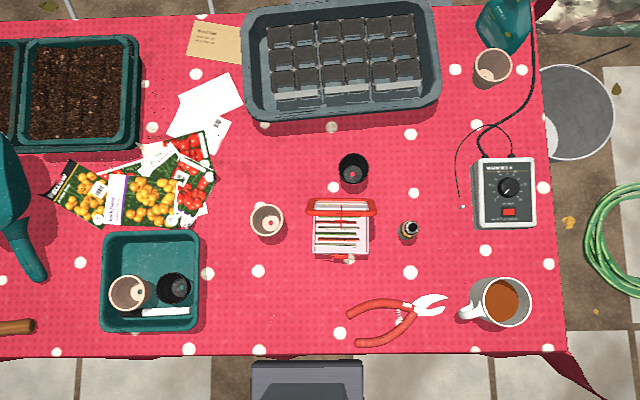

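The side view shows the box at about (343,215) with its lid up at (335,178). The pot is at (304,241), the black pot at (308,193) and the dropper at (373,187). In the top view the box is at (341,230), the lid edge at (340,207), the pot at (267,220), the black pot at (353,168) and the dropper at (409,230).

Run:
```python
import cv2
a=cv2.imread("pics/side0.png")[140:260,270:400];b=cv2.imread("pics/top0.png")[140:280,240:430]
cv2.imwrite("pics/sc.png",cv2.resize(a,None,fx=5,fy=5,interpolation=2)[:600])
cv2.imwrite("pics/tc.png",cv2.resize(b,None,fx=4,fy=4,interpolation=2))
```

```text
(no output)
```

View pics/sc.png

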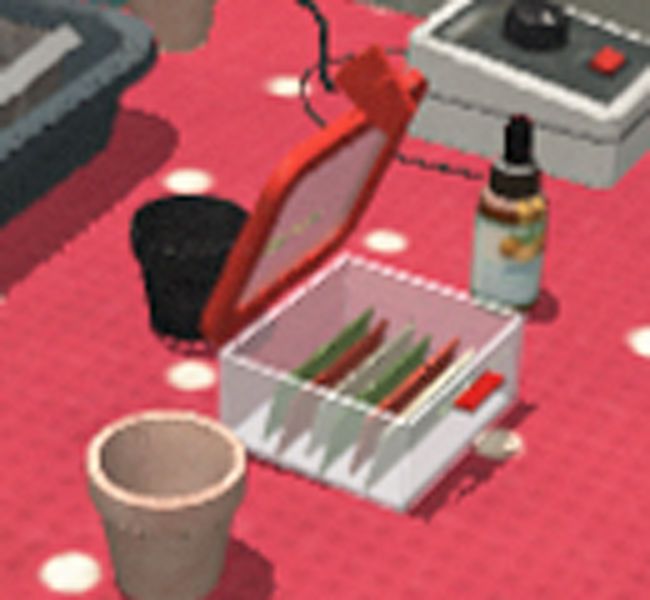

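View pics/tc.png

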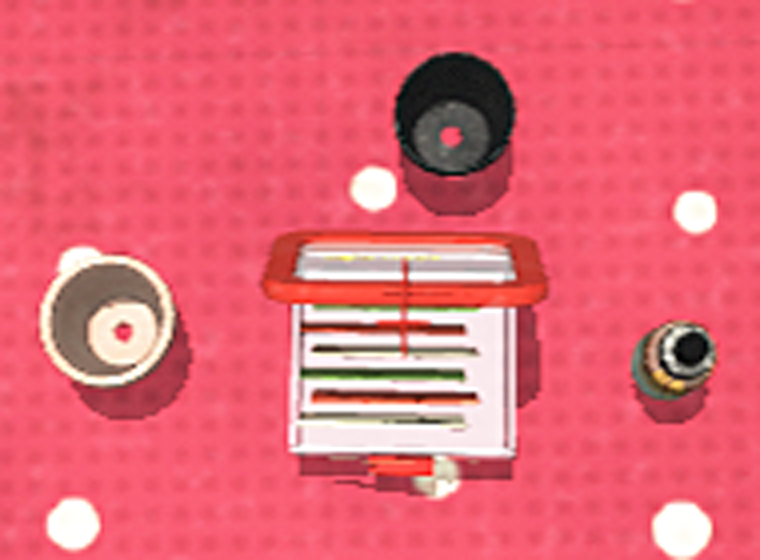

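The crops show the wall corners, the lip, the lid rim and the clip up at side (375,80). I'll fit the box pose and both joints from these pixels.

```bash
cat > h.py <<'E'
import numpy as np,cv2
from rig import ctrl
from scipy.optimize import least_squares
I={n:ctrl.camera_info(n) for n in("side","top")}
def proj(n,P):
    M=I[n]["world_to_cam"];c=np.atleast_2d(P)@M[:3,:3].T+M[:3,3]
    c=c*[1,-1,-1];p=c@np.array(I[n]["K"]).T;return p[:,:2]/p[:,2:]
def world(b,P):
    c,s=np.cos(b[2]),np.sin(b[2]);P=np.atleast_2d(P)/1000
    return P@np.array([[c,-s,0],[s,c,0],[0,0,1]]).T+[b[0],b[1],0]
def lidp(a,P): # point given in shut-lid box coords (mm), rotated about hinge to angle a
    P=np.atleast_2d(P).astype(float)-[61,0,51];c,s=np.cos(a),np.sin(a)
    return np.c_[P[:,0]*c+P[:,2]*s,P[:,1],-P[:,0]*s+P[:,2]*c]+[61,0,51]
def clipp(a,k,P): # home clip point
    P=np.atleast_2d(P).astype(float)-[-47,0,52];c,s=np.cos(k),np.sin(k)
    return lidp(a,np.c_[P[:,0]*c+P[:,2]*s,P[:,1],-P[:,0]*s+P[:,2]*c]+[-47,0,52])
E
python3 - <<'E'
from h import *
S=lambda x,y:(270+x/5,140+y/5)
T=lambda x,y:(240+x/4,140+y/4)
box=[("side",(57,-53,47),S(350,258)),("side",(-38,-53,47),S(522,318)),("side",(-38,53,47),S(405,425)),("side",(57,53,47),S(220,350)),("side",(-38,53,0),S(405,510)),("side",(57,53,0),S(240,450)),
("top",(-38,53,47),T(291,453)),("top",(-38,-53,47),T(516,455)),("top",(-48,0,38),T(400,467))]
def f(b): return np.concatenate([proj(n,world(b,P))[0]-p for n,P,p in box])
r=least_squares(f,[.6,-.1,0],loss='soft_l1');b=r.x;print(b,np.round(f(b).reshape(-1,2),1).tolist())
for n,bb in (("side",[0]),("top",[0])): pass
def ray(n,p,z):
    M=np.array(I[n]["world_to_cam"]);k=np.linalg.inv(I[n]["K"])@[*p,1];d=M[:3,:3].T@(k*[1,-1,-1]);o=-M[:3,:3].T@M[:3,3];return o+d*(z-o[2])/d[2]
for nm,p,z in(("clay",T(108,321),.059),("black",T(455,115),.056),("drop",T(692,347),.1)):print(nm,ray("top",p,z).round(3))
best=None
for a in (1.0,1.1,1.2,1.3,1.4,1.5):
    print(a,"side",((proj("side",world(b,lidp(a,[(-44,60,55),(-44,0,55),(-44,-60,55)])))-[270,140])*5).round().tolist(),"top",((proj("top",world(b,lidp(a,[(-44,60,55),(-44,-60,55)])))-[240,140])*4).round().tolist())
im=ctrl.read_camera("side")[...,::-1][140:260,270:400];im=cv2.resize(im,None,fx=5,fy=5,interpolation=2)
np.save("b.npy",b)
E
```

```text
[ 0.5210374  -0.11713437 -0.03841976] [[-0.7, -1.5], [1.7, -1.0], [1.1, 0.2], [-0.8, 0.4], [-0.3, 1.8], [-4.9, -1.6], [-0.9, -0.5], [0.5, 0.2], [0.5, 2.3]]
clay [0.546 0.019 0.059]
black [ 0.64  -0.144  0.056]
drop [ 0.524 -0.242  0.1  ]
1.0 side [[313.0, 194.0], [392.0, 137.0], [463.0, 86.0]] top [[260.0, 330.0], [550.0, 335.0]]
1.1 side [[293.0, 176.0], [373.0, 121.0], [444.0, 70.0]] top [[260.0, 306.0], [551.0, 311.0]]
1.2 side [[273.0, 161.0], [353.0, 106.0], [425.0, 56.0]] top [[260.0, 282.0], [551.0, 287.0]]
1.3 side [[251.0, 147.0], [332.0, 93.0], [405.0, 45.0]] top [[260.0, 256.0], [552.0, 261.0]]
1.4 side [[229.0, 135.0], [311.0, 82.0], [385.0, 35.0]] top [[260.0, 231.0], [553.0, 236.0]]
1.5 side [[207.0, 126.0], [290.0, 74.0], [364.0, 27.0]] top [[261.0, 206.0], [553.0, 210.0]]
```

```bash
cat >> h.py <<'E'
from scipy.spatial.transform import Rotation as Ro
b=np.load("b.npy") if __import__("os").path.exists("b.npy") else None
def go(*tips):
    """tool-axis shift (m) taking shut fingertip to box points (mm, z of tip)"""
    s=ctrl.state();R=Ro.from_rotvec(s["tool_rot"]).as_matrix();tip=s["tcp_pos"]+R@[0,0,.025]
    c,n=np.cos(b[2]),np.sin(b[2]);d=tip-[b[0],b[1],0]
    print("t",round(s["clock"],2),"tip in box mm",np.round(1000*np.array([c*d[0]+n*d[1],-n*d[0]+c*d[1],d[2]]),1),"turn to align",round(np.arctan2(R[1,0],R[0,0])-b[2],3),"F",s["contact_force"].round(2))
    for t in tips: print(t,(R.T@(world(b,t)[0]-tip)).round(4))
E
python3 -c "
from h import *
go((85,0,200))"
```

```text
t 0.15 tip in box mm [-202.7 -551.9  230.6] turn to align 0.461 F [ 0.42 -0.82 -0.34]
(85, 0, 200) [ 0.5033 -0.3662  0.031 ]
```

```bash
echo '[{"tx":0.5, "ty":-0.366, "spin":0.46}, {"tx":0.5, "ty":-0.366, "spin":0.46}, {"tx":0.5, "ty":-0.366, "spin":0.46}, {"tx":0.5, "ty":-0.366, "spin":0.46}, {"tx":0.5, "ty":-0.366, "spin":0.46}, {"tx":0.5, "ty":-0.366, "spin":0.46}, {"tx":0.5, "ty":-0.366, "spin":0.46}, {"tx":0.5, "ty":-0.366, "spin":0.46}, {"tx":0.5, "ty":-0.366, "spin":0.46}, {"tx":0.5, "ty":-0.366, "spin":0.46}]' | python3 jog.py 0; python3 -c "
from h import *
go((85,0,200))"
```

```text
clock: 0.98
tcp_pos: [0.5037, -0.2968, 0.2563]
tool_rot: [3.141, -0.058, -0.0]
contact_force: [0.0, -0.4, -0.9]
finger_gap: 0.0
grasp_force: 0.0
t 0.98 tip in box mm [ -10.4 -180.2  231.3] turn to align 0.001 F [ 0.04 -0.35 -0.86]
(85, 0, 200) [ 0.0957 -0.1801  0.0313]
```

```bash
echo '[{"tx":0.095, "ty":-0.18}, {"tx":0.095, "ty":-0.18}, {"tx":0.095, "ty":-0.18}, {"tx":0.095, "ty":-0.18}, {"tx":0.095, "ty":-0.18}, {"tx":0.095, "ty":-0.18}, {"tx":0.095, "ty":-0.18}, {"tx":0.095, "ty":-0.18}]' | python3 jog.py
python3 - <<'E'
from h import *
go((75,0,125))
a=cv2.resize(ctrl.read_camera("side")[110:260,260:420,::-1],None,fx=3,fy=3,interpolation=2)
t=cv2.resize(ctrl.read_camera("top")[150:270,280:400,::-1],None,fx=3.75,fy=3.75,interpolation=2)
cv2.imwrite("pics/p1.png",cv2.hconcat([a[:450],t[:450]])[:, :800] if a.shape[1]+t.shape[1]<=800 else cv2.hconcat([a[:450,:400],t[:450,:400]]))
E
```

```text
clock: 1.65
tcp_pos: [0.6043, -0.1228, 0.2559]
tool_rot: [3.14, -0.058, -0.001]
contact_force: [-0.4, -0.5, -0.2]
finger_gap: -0.006
grasp_force: 0.0
t 1.65 tip in box mm [ 83.4  -2.5 230.9] turn to align 0.001 F [-0.41 -0.47 -0.23]
(75, 0, 125) [-0.0083 -0.0026  0.1059]
```

View pics/p1.png

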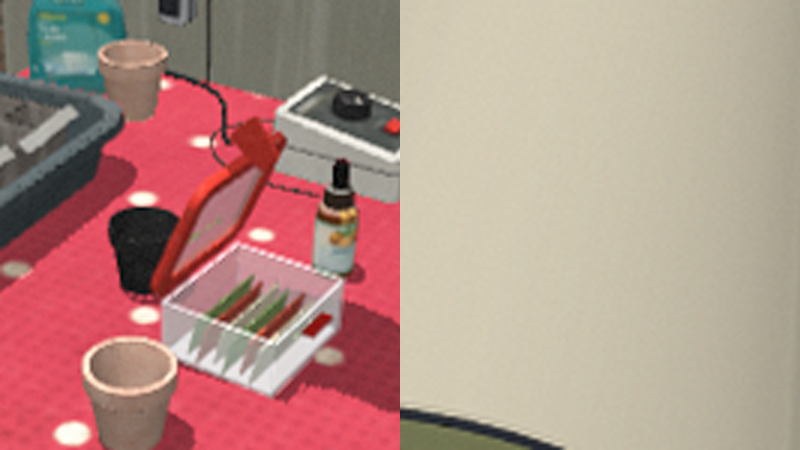

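The side view shows the lid still up at about 1.15 rad and the clip up; the arm covers the top view. I'll go down behind the lid.

```bash
echo '[{"tx":-0.008, "ty":-0.0026, "tz":0.04}, {"tx":-0.008, "ty":-0.0026, "tz":0.08}, {"tx":-0.008, "ty":-0.0026, "tz":0.106}, {"tx":-0.008, "ty":-0.0026, "tz":0.106}]' | python3 jog.py; echo '[{"tx":-0.01}, {"tx":-0.02}, {"tx":-0.03}, {"tx":-0.04}, {"tx":-0.045}, {"tx":-0.05}]' | python3 jog.py
python3 - <<'E'
from h import *
go()
s=ctrl.read_camera("side")[...,::-1]
cv2.imwrite("pics/p2.png",cv2.resize(s[110:260,260:420],None,fx=3.5,fy=3.5,interpolation=2))
E
```

```text
clock: 2.08
tcp_pos: [0.5934, -0.1207, 0.1457]
tool_rot: [-3.141, 0.062, 0.012]
contact_force: [-0.2, 0.1, 0.1]
finger_gap: 0.003
grasp_force: 0.0
clock: 2.58
tcp_pos: [0.5463, -0.1178, 0.1514]
tool_rot: [3.141, -0.059, 0.003]
contact_force: [0.1, 0.1, 0.3]
finger_gap: -0.002
grasp_force: 0.2
t 2.58 tip in box mm [ 25.3   0.4 126.4] turn to align 0.001 F [0.14 0.09 0.27]
```

View pics/p2.png

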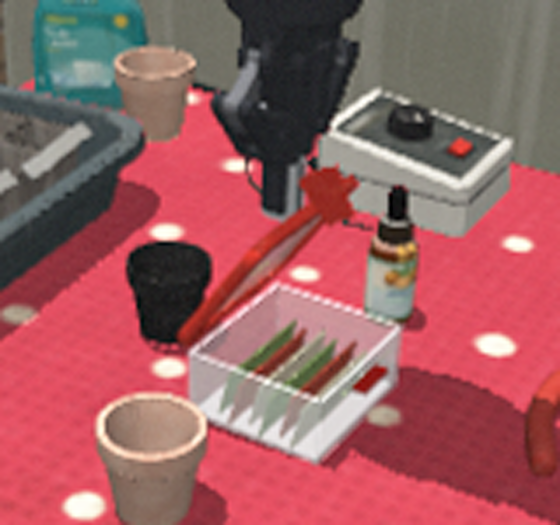

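The finger is behind the lid at (280,200) and has pushed the lid forward to about 0.9 rad. I'll follow the arc down.

```bash
echo '[{"tx":-0.007, "tz":0.005}, {"tx":-0.013, "tz":0.011}, {"tx":-0.018, "tz":0.018}, {"tx":-0.023, "tz":0.025}, {"tx":-0.028, "tz":0.034}, {"tx":-0.032, "tz":0.043}, {"tx":-0.036, "tz":0.051}, {"tx":-0.038, "tz":0.058}, {"tx":-0.039, "tz":0.063}, {"tx":-0.039, "tz":0.063}]' | python3 jog.py
python3 - <<'E'
from h import *
go((-20,0,55))
s=ctrl.read_camera("side")[...,::-1]
cv2.imwrite("pics/p3.png",cv2.resize(s[140:260,270:400],None,fx=4,fy=4,interpolation=2))
E
```

```text
clock: 3.47
tcp_pos: [0.5071, -0.1161, 0.086]
tool_rot: [-3.141, 0.058, 0.003]
contact_force: [0.1, -1.1, 0.4]
finger_gap: 0.003
grasp_force: 0.0
t 3.47 tip in box mm [-14.    0.5  61. ] turn to align 0.001 F [ 0.05 -1.11  0.39]
(-20, 0, 55) [-0.006   0.0005  0.006 ]
```

View pics/p3.png

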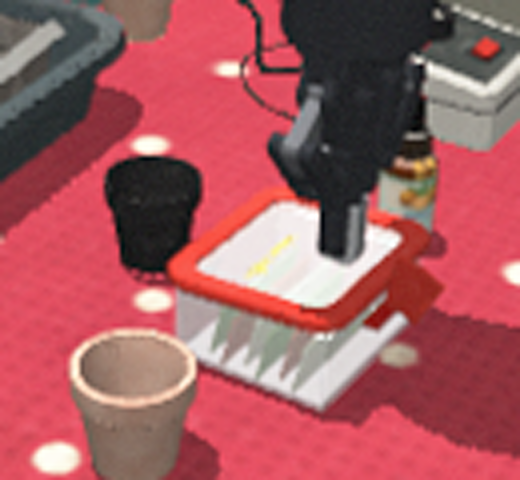

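The lid is almost flat under the finger at (340,245), and the clip sticks out at (415,290). I'll press down gently.

```bash
echo '[{"tx":-0.004, "tz":0.002}, {"tx":-0.008, "tz":0.004}, {"tx":-0.008, "tz":0.005}, {"tx":-0.008, "tz":0.006}, {"tx":-0.008, "tz":0.006}, {"tx":-0.008, "tz":0.006}]' | python3 jog.py; echo '[{"tz":0.001}, {"tz":0.002}, {"tz":0.002}, {"tz":0.002}]' | python3 jog.py; python3 -c "
from h import *
go()"
```

```text
clock: 4.02
tcp_pos: [0.5001, -0.1159, 0.0814]
tool_rot: [3.141, -0.058, 0.001]
contact_force: [0.7, 0.6, 0.8]
finger_gap: -0.001
grasp_force: 0.0
clock: 4.35
tcp_pos: [0.5001, -0.116, 0.08]
tool_rot: [3.141, -0.059, 0.001]
contact_force: [-1.6, -0.0, 12.4]
finger_gap: -0.001
grasp_force: 6.2
t 4.35 tip in box mm [-20.9   0.4  55. ] turn to align 0.001 F [-1.63 -0.03 12.38]
```

Contact at 12 N with the tip at 55 mm, so the lid is flat. I'll lift, move ahead of the clip and look.

```bash
echo '[{"tz":-0.025}, {"tz":-0.045}, {"tx":-0.04, "tz":-0.045}, {"tx":-0.075, "tz":-0.045}, {"tx":-0.075, "tz":-0.045}, {"tx":-0.075, "tz":-0.045}]' | python3 jog.py
python3 - <<'E'
from h import *
go((-63,0,60))
s=ctrl.read_camera("side")[...,::-1]
cv2.imwrite("pics/p4.png",cv2.resize(s[150:250,290:400],None,fx=6,fy=6,interpolation=2))
for k in(.6,.9,1.1,1.3,1.5):print(k,((proj("side",world(b,clipp(0,k,[(-51,16,31),(-51,-16,31)])))-[290,150])*6).round().tolist())
print(((proj("side",world(b,[(-44,60,55),(-44,-60,55),(63,60,55),(63,-60,55)]))-[290,150])*6).round().tolist())
E
```

```text
clock: 4.85
tcp_pos: [0.4232, -0.1132, 0.1246]
tool_rot: [-3.141, 0.059, 0.002]
contact_force: [0.7, 0.3, 0.7]
finger_gap: 0.004
grasp_force: 0.0
t 4.85 tip in box mm [-97.9   0.2  99.6] turn to align 0.001 F [0.73 0.3  0.72]
(-63, 0, 60) [0.035  0.0002 0.0395]
0.6 [[485.0, 448.0], [527.0, 406.0]]
0.9 [[496.0, 439.0], [538.0, 397.0]]
1.1 [[501.0, 431.0], [543.0, 389.0]]
1.3 [[505.0, 422.0], [547.0, 380.0]]
1.5 [[506.0, 411.0], [548.0, 369.0]]
[[379.0, 447.0], [542.0, 294.0], [114.0, 347.0], [293.0, 211.0]]
```

View pics/p4.png

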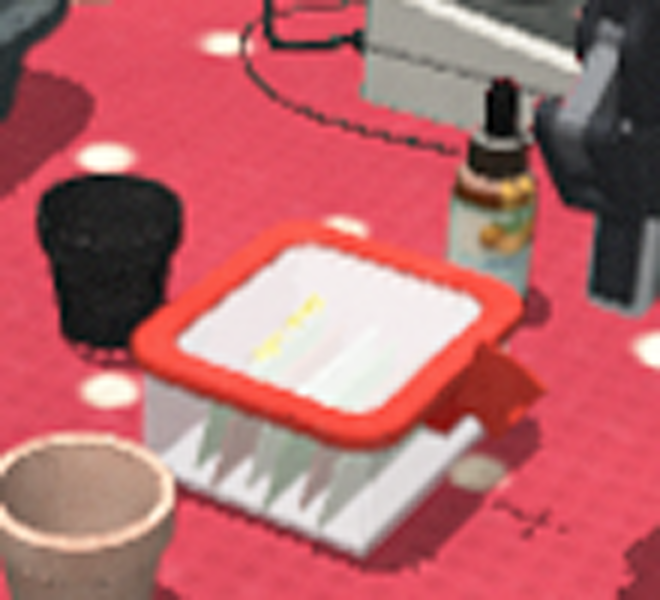

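The lid lies flat. The clip sticks out about 1.1 rad, its tip corners at (545,388) and (488,432), with the finger clear at (620,280). I'll press the clip down, then push it in.

```bash
echo '[{"tx":0.03, "tz":0.02}, {"tx":0.031, "tz":0.04}, {"tx":0.031, "tz":0.047}, {"tx":0.031, "tz":0.053}, {"tx":0.031, "tz":0.058}, {"tx":0.031, "tz":0.063}, {"tx":0.031, "tz":0.065}, {"tx":0.031, "tz":0.065}]' | python3 jog.py;python3 -c "
from h import *
go((-62,0,36))"; echo '[{"tx":0.001}, {"tx":0.002}, {"tx":0.003}, {"tx":0.004}, {"tx":0.004}]' | python3 jog.py;python3 -c "
from h import *
go((-62,0,36))"
```

```text
clock: 5.57
tcp_pos: [0.4555, -0.1143, 0.0588]
tool_rot: [-3.141, 0.058, 0.003]
contact_force: [-2.7, -0.1, -0.2]
finger_gap: 0.001
grasp_force: 0.9
t 5.57 tip in box mm [-65.6   0.4  33.8] turn to align 0.001 F [-2.69 -0.14 -0.25]
(-62, 0, 36) [ 0.0036  0.0004 -0.0022]
clock: 5.98
tcp_pos: [0.4598, -0.1144, 0.0593]
tool_rot: [-3.141, 0.058, 0.001]
contact_force: [-4.1, 0.8, -1.1]
finger_gap: -0.002
grasp_force: 1.9
t 5.98 tip in box mm [-61.3   0.4  34.3] turn to align 0.001 F [-4.11  0.77 -1.05]
(-62, 0, 36) [-0.0007  0.0004 -0.0017]
```

```bash
echo '[{"tx":0.001}, {"tx":0.002}, {"tx":0.002}, {"tx":0.002}]' | python3 jog.py; echo '[{"tx":-0.01}, {"tx":-0.03}, {"tx":-0.05, "tz":-0.02}, {"tx":-0.05, "tz":-0.06}, {"tx":-0.05, "tz":-0.08}, {"tx":-0.05, "tz":-0.08}]' | python3 jog.py
python3 - <<'E'
from h import *
go()
s=ctrl.read_camera("side")[...,::-1]
cv2.imwrite("pics/p5.png",cv2.resize(s[150:250,290:400],None,fx=6,fy=6,interpolation=2))
for k in(0,.2,.4,.6):print(k,((proj("side",world(b,clipp(0,k,[(-51,16,31),(-51,-16,31)])))-[290,150])*6).round().tolist())
E
```

```text
clock: 6.32
tcp_pos: [0.4617, -0.1145, 0.0593]
tool_rot: [-3.141, 0.058, 0.001]
contact_force: [-4.9, 1.0, -0.1]
finger_gap: -0.002
grasp_force: 2.3
clock: 6.82
tcp_pos: [0.4139, -0.1132, 0.1429]
tool_rot: [3.14, -0.059, 0.013]
contact_force: [1.4, 0.4, -1.0]
finger_gap: 0.002
grasp_force: 0.0
t 6.82 tip in box mm [-107.    -0.2  117.9] turn to align 0.001 F [ 1.36  0.39 -0.95]
0 [[455.0, 451.0], [498.0, 409.0]]
0.2 [[466.0, 452.0], [508.0, 410.0]]
0.4 [[476.0, 451.0], [518.0, 409.0]]
0.6 [[485.0, 448.0], [527.0, 406.0]]
```

View pics/p5.png

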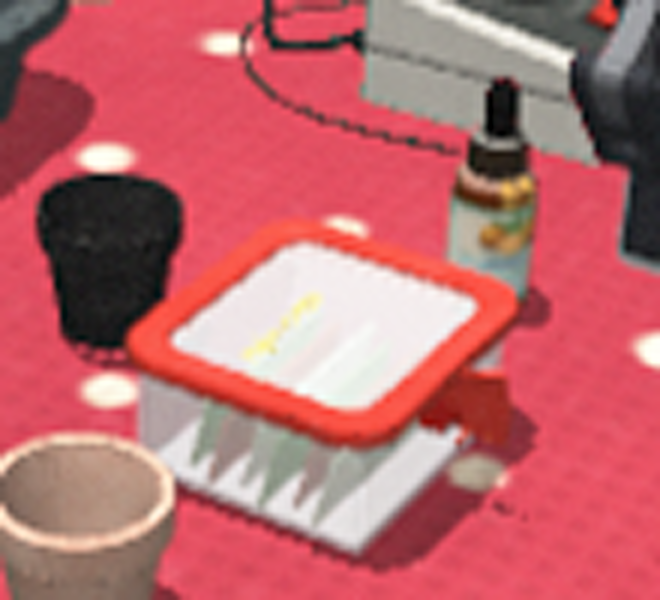

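The lid is still flat and the box moved back about 2 mm. The clip at (490,410) is nearly folded, but I can't judge its angle from this. I'll clear the arm and compare against model overlays.

```bash
echo '[{"ty":0.04}, {"ty":0.08, "tz":-0.03}, {"ty":0.12, "tz":-0.06}, {"ty":0.16, "tz":-0.08}, {"ty":0.2, "tz":-0.08}, {"ty":0.24, "tz":-0.08}, {"ty":0.24, "tz":-0.08}]' | python3 jog.py
python3 - <<'E'
from h import *
b2=b.copy()
L=[(-44,35,55),(-44,-35,55),(63,35,55),(63,-35,55),(35,60,55),(-20,60,55),(35,-60,55),(-20,-60,55)]
out=[]
for n,o,f,sz in(("side",(355,200),14,(28,36)),("top",(300,200),5,(80,78))):
    im=ctrl.read_camera(n)[...,::-1];cv2.imwrite(f"pics/raw_{n}.png",im)
    c=cv2.resize(im[o[1]:o[1]+sz[0],o[0]:o[0]+sz[1]],None,fx=f,fy=f,interpolation=cv2.INTER_NEAREST)
    P=lambda X:((proj(n,X)-o+.5)*f).astype(int)
    d=c.copy()
    for k,col in((0,(0,255,0)),(.4,(255,0,0))):
        cv2.polylines(d,[P(world(b2,clipp(0,k,[(-51,16.5,31),(-51,-16.5,31),(-51,-16.5,53),(-51,16.5,53)])))],True,col)
    cv2.polylines(d,[P(world(b2,[(-44,60,55),(-44,-60,55),(63,-60,55),(63,60,55)]))],True,(0,255,255))
    cv2.polylines(d,[P(world(b2,[(-48,15,38),(-48,-15,38),(-48,-15,34),(-48,15,34)]))],True,(255,255,0))
    out.append(d)
h=max(x.shape[0] for x in out)
out=[cv2.copyMakeBorder(x,0,h-x.shape[0],0,0,0) for x in out]
m=cv2.hconcat(out)
s=min(800/m.shape[1],600/m.shape[0],1);m=cv2.resize(m,None,fx=s,fy=s,interpolation=cv2.INTER_AREA);print(m.shape)
cv2.imwrite("pics/p6.png",m)
E
```

```text
clock: 7.45
tcp_pos: [0.4027, -0.359, 0.2196]
tool_rot: [3.136, -0.066, 0.005]
contact_force: [0.4, 0.7, 0.2]
finger_gap: -0.0
grasp_force: 0.0
(358, 800, 3)
```

View pics/p6.png

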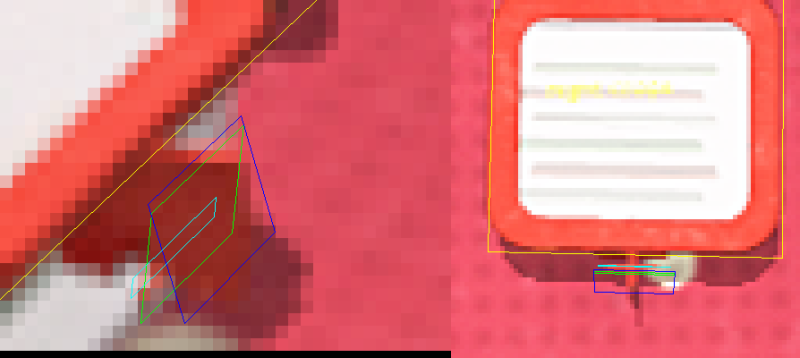

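Run:
```python
from h import *
im=cv2.imread("pics/raw_side.png").astype(int)
print("cols 358-382: r,b")
for y in range(210,228): print(y,' '.join("%3d/%-3d"%(im[y,x,2],im[y,x,0]) for x in range(358,382)))
for dx in(0,.003):
  bb=b+[dx,0,0]
  for k in(0,.15,.3,.5):print(dx,k,proj("side",world(bb,clipp(0,k,[(-51,16.5,31),(-51,-16.5,31),(-51,-16.5,53)]))).round(1).tolist())
```

```text
cols 358-382: r,b
210 235/225 239/188 246/115 248/70  248/72  248/72  250/75  247/72  215/53  151/36  140/53  141/108 164/153 167/160 172/141 196/112 225/95  226/97  223/96  222/97  219/91  219/93  222/95  223/93 
211 238/187 246/108 248/71  248/76  249/75  249/75  245/67  214/56  150/36  173/41  168/67  178/118 205/139 216/138 220/120 226/105 231/94  226/97  223/94  218/93  214/91  215/91  219/92  223/94 
212 244/110 248/70  248/78  247/77  249/77  244/69  200/48  138/34  142/35  166/38  170/37  184/40  214/50  229/70  233/71  230/74  225/82  228/99  223/96  221/93  217/91  218/91  222/95  223/95 
213 246/65  246/70  246/72  247/69  242/65  208/52  137/33  127/30  129/27  142/34  138/33  136/31  136/27  136/29  134/24  142/27  183/63  220/92  216/90  220/93  222/96  223/94  224/97  224/100
214 247/72  246/69  247/69  242/65  209/49  156/32  127/29  129/30  136/29  142/33  139/31  140/31  142/33  142/33  142/33  142/29  171/56  219/93  217/91  216/89  223/97  225/97  223/94  222/94 
215 247/72  247/70  241/65  210/51  156/39  129/30  134/29  140/28  143/34  145/33  144/34  145/34  14
[... 2199 characters left out ...]
7  148/63  197/83  228/98  220/92  222/93  226/97 
227 212/207 217/210 217/212 217/211 197/192 161/148 148/115 159/120 173/135 180/145 179/147 177/146 173/141 166/134 161/119 154/101 153/73  187/81  199/81  230/96  225/95  219/92  221/92  224/95 
0 0 [[365.7, 225.3], [373.0, 218.1], [374.0, 209.5]]
0 0.15 [[367.1, 225.5], [374.4, 218.2], [373.9, 209.2]]
0 0.3 [[368.4, 225.4], [375.7, 218.2], [373.8, 208.9]]
0 0.5 [[370.0, 225.1], [377.2, 217.8], [373.6, 208.6]]
0.003 0 [[364.5, 224.9], [371.8, 217.7], [372.7, 209.1]]
0.003 0.15 [[365.8, 225.0], [373.1, 217.8], [372.6, 208.8]]
0.003 0.3 [[367.1, 225.0], [374.4, 217.8], [372.5, 208.5]]
0.003 0.5 [[368.7, 224.6], [376.0, 217.4], [372.3, 208.2]]
```

Going by pixel colours, the clip may still stand out a bit, perhaps 0.3–0.5 rad. I'll push again with the fingertip lower, so its straight part meets the clip's tip.

```bash
echo '[{}, {"tx":0.012, "ty":-0.04}, {"tx":0.012, "ty":-0.08}, {"tx":0.012, "ty":-0.12}, {"tx":0.012, "ty":-0.16}, {"tx":0.012, "ty":-0.2}, {"tx":0.012, "ty":-0.243, "tz":0.03}, {"tx":0.012, "ty":-0.243, "tz":0.07}, {"tx":0.012, "ty":-0.243, "tz":0.08}, {"tx":0.012, "ty":-0.243, "tz":0.08}]' | python3 jog.py; python3 -c "
from h import *
go((-75,0,14),(-63,0,14))"
```

```text
clock: 8.38
tcp_pos: [0.4222, -0.1068, 0.1364]
tool_rot: [-3.14, 0.05, 0.009]
contact_force: [-0.6, -0.1, 0.2]
finger_gap: 0.0
grasp_force: 0.0
t 8.38 tip in box mm [-99.3   6.5 111.4] turn to align 0.007 F [-0.59 -0.11  0.18]
(-75, 0, 14) [0.0248 0.0069 0.0972]
(-63, 0, 14) [0.0368 0.0069 0.0971]
```

```bash
echo '[{"tx":0.005, "ty":0.007, "tz":0.03}, {"tx":0.005, "ty":0.007, "tz":0.06}, {"tx":0.005, "ty":0.007, "tz":0.095}, {"tx":0.005, "ty":0.007, "tz":0.097}, {"tx":0.015, "ty":0.007, "tz":0.097}, {"tx":0.025, "ty":0.007, "tz":0.097}, {"tx":0.031, "ty":0.007, "tz":0.097}, {"tx":0.034, "ty":0.007, "tz":0.097}, {"tx":0.036, "ty":0.007, "tz":0.097}, {"tx":0.036, "ty":0.007, "tz":0.097}]' | python3 jog.py; python3 -c "
from h import *
go()"; echo '[{"tx":0.001}, {"tx":0.002}, {"tx":0.002}]' | python3 jog.py; python3 -c "
from h import *
go()"
```

```text
clock: 9.22
tcp_pos: [0.4604, -0.1186, 0.0431]
tool_rot: [3.141, -0.059, 0.002]
contact_force: [0.1, 0.1, -0.5]
finger_gap: -0.0
grasp_force: 0.0
t 9.22 tip in box mm [-60.5  -3.8  18.1] turn to align 0.001 F [ 0.12  0.07 -0.5 ]
clock: 9.47
tcp_pos: [0.4616, -0.1185, 0.0425]
tool_rot: [3.141, -0.058, -0.0]
contact_force: [-1.2, -0.1, -0.1]
finger_gap: -0.001
grasp_force: 0.0
t 9.47 tip in box mm [-59.3  -3.7  17.5] turn to align 0.001 F [-1.2 -0.1 -0.1]
```

```bash
for i in 1; do echo '[{"tx":0.001}, {"tx":0.002}, {"tx":0.002}, {"tx":0.002}]' | python3 jog.py; python3 -c "
from h import *
go()"; echo '[{"tx":0.001}, {"tx":0.002}, {"tx":0.002}, {"tx":0.002}]' | python3 jog.py;python3 -c "
from h import *
go()"; done
```

```text
clock: 9.8
tcp_pos: [0.4618, -0.1186, 0.0422]
tool_rot: [3.141, -0.059, -0.006]
contact_force: [-5.0, 0.5, 3.8]
finger_gap: 0.003
grasp_force: 2.7
t 9.8 tip in box mm [-59.3  -3.7  17.2] turn to align 0.001 F [-4.97  0.47  3.84]
clock: 10.13
tcp_pos: [0.4623, -0.1187, 0.0421]
tool_rot: [3.14, -0.059, -0.01]
contact_force: [-8.4, 1.0, 5.7]
finger_gap: 0.0
grasp_force: 4.4
t 10.13 tip in box mm [-58.8  -3.9  17.1] turn to align 0.001 F [-8.44  1.03  5.69]
```

```bash
echo '[{"tx":-0.01}, {"tx":-0.03}, {"tx":-0.035, "tz":-0.03}, {"tx":-0.035, "tz":-0.07}, {"tx":-0.035, "tz":-0.11}, {"tx":-0.035, "tz":-0.13}, {"tx":-0.035, "tz":-0.13}]' | python3 jog.py
python3 - <<'E'
from h import *
go()
im=ctrl.read_camera("side")[...,::-1];cv2.imwrite("pics/raw_side2.png",im);im=im.astype(int)
w=ctrl.read_camera("wrist")[...,::-1];cv2.imwrite("pics/raw_w.png",w)
i=ctrl.camera_info("wrist");print(np.round(i["mount"],4).tolist(),np.round(i["K"],1).tolist(),[k for k in i])
for y in range(210,228): print(y,' '.join("%3d/%-3d"%(im[y,x,2],im[y,x,0]) for x in range(360,380)))
# lid shift between pictures
a=cv2.imread("pics/side0.png")
r1=cv2.imread("pics/raw_side.png")[170:230,305:380];r2=im.astype(np.uint8)[170:230,305:380]
p4=None
g=lambda x:cv2.cvtColor(x,6).astype(np.float32)
print(cv2.phaseCorrelate(g(r1),g(r2)))
# project clip into the wrist camera
s=ctrl.state();T=np.eye(4);T[:3,:3]=Ro.from_rotvec(s["tool_rot"]).as_matrix();T[:3,3]=s["tcp_pos"]
W=np.linalg.inv(T@i["mount"])
def pw(P):
    c=(P@W[:3,:3].T+W[:3,3])*[1,-1,-1];p=c@np.array(i["K"]).T;return p[:,:2]/p[:,2:]
print(pw(world(b,[(-44,0,55),(-44,60,55),(-51,16,31),(-51,-16,31),(-51,16,53)])).round())
E
```

```text
clock: 10.72
tcp_pos: [0.4323, -0.1179, 0.1762]
tool_rot: [3.14, -0.06, 0.011]
contact_force: [0.2, -0.5, 0.9]
finger_gap: -0.004
grasp_force: 0.0
t 10.72 tip in box mm [-88.4  -4.2 151.2] turn to align 0.0 F [ 0.23 -0.51  0.87]
[[0.0001, 0.9447, 0.3278, 0.0841], [1.0, -0.0002, 0.0003, -0.0], [0.0004, 0.3278, -0.9447, -0.118], [0.0, 0.0, 0.0, 1.0]] [[285.4, 0.0, 321.8], [0.0, 285.4, 199.4], [0.0, 0.0, 1.0]] ['K', 'mount']
210 246/86  250/75  249/73  249/74  251/76  245/70  212/49  165/44  149/70  164/125 175/169 174/159 179/133 205/114 226/95  226/96  227/101 225/98  221/94  222/93 
211 249/73  249/78  250/77  250/73  245/69  209/51  167/39  171/51  180/89  199/130 201/137 209/133 218/115 218/94  225/93  227/97  224/96  219/93  218/95  216/90 
212 248/77  249/77  249/77  245/71  211/55  154/40  148/34  160/35  163/30  180/38  210/45  219/53  227/65  204/57  215/84  229/100 225/95  221/93  221/96  220/92 
213 248/74  248/72  243/67  210/53  150/33  132/34  136/31  143/32  143/34  138/29  141/31  137/28  142/29  160/44  198/70  223/96  220/94  222/92  225/98  227/97 
214 248/71  242/65
[... 1709 characters left out ...]
/61  135/59  136/49  136/44  136/58  135/58  137/58  174/75  238/104 232/99 
225 219/214 219/213 221/216 218/212 192/183 150/128 140/100 147/81  153/86  151/88  148/78  141/69  134/61  129/55  133/59  128/54  147/60  203/83  234/101 229/99 
226 219/212 221/217 217/211 191/185 152/132 147/110 154/104 164/116 173/131 175/133 167/121 160/106 150/88  141/72  134/58  150/65  203/83  233/100 226/95  221/92 
227 222/217 221/215 194/183 152/131 141/105 163/120 176/138 181/146 184/151 181/150 175/143 170/135 165/123 155/103 155/75  205/86  236/103 229/97  224/95  221/94 
((0.48160041877049053, -0.13344750397030936), 1.0113599387274848)
[[317. 150.]
 [244. 150.]
 [300. 153.]
 [335. 153.]
 [298. 158.]]
```

Run:
```python
from h import *
im=cv2.imread("pics/raw_top.png").astype(int)
for y in range(249,271): print(y,' '.join("%3d/%-3d"%(im[y,x,2],im[y,x,0]) for x in range(328,354)))
for dx in(0,.003):
  bb=b+[dx,0,0]
  print(proj("top",world(bb,[(-44,0,55),(-44,0,48)])).round(1).tolist())
  for k in(0,.15,.3,.5,.8):print(dx,k,proj("top",world(bb,clipp(0,k,[(-51,16.5,31),(-51,-16.5,31),(-51,-16.5,53)]))).round(1).tolist())
w=cv2.imread("pics/raw_w.png").astype(int)
for y in range(142,176,2): print(y,' '.join("%3d/%-3d"%(w[y,x,2],w[y,x,0]) for x in range(285,352,4)))
```

```text
249 250/66  250/67  251/65  251/72  251/76  251/81  252/84  252/85  252/91  250/90  248/84  247/74  246/73  246/80  247/80  247/78  247/77  247/77  247/79  247/79  247/76  247/89  247/103 247/103 247/100 248/99 
250 254/75  253/72  253/73  254/79  254/78  254/77  254/81  254/75  254/78  254/83  254/78  254/68  254/76  254/87  254/78  254/70  254/73  254/71  254/69  254/67  254/71  254/71  254/76  254/76  254/70  254/69 
251 254/84  254/86  253/85  254/83  254/82  254/95  254/99  254/87  254/80  254/80  254/81  254/77  254/80  254/81  254/87  254/99  254/111 254/106 254/89  254/82  254/81  254/91  254/96  254/91  254/94  254/105
252 253/76  253/78  253/78  253/78  253/80  254/93  254/94  254/83  254/77  254/73  254/77  254/81  254/76  254/76  254/78  254/94  254/97  254/91  254/88  254/87  254/81  254/106 253/107 254/88  254/87  254/96 
253 255/80  255/81  255/81  255/80  255/81  255/88  255/88  255/82  255/79  255/84  255/85  255/83  255/83  255/81  255/84  255/84  255/82  255/88  254/92  254/89  255/81  254/96  254/99  254/80  254/79  254/89 
254 255/83  255/81  255/82  255/83  255/
[... 5876 characters left out ...]
 
166 182/78  187/83  179/78  179/77  181/78  181/78  181/78  189/85  159/50  187/81  184/79  187/80  190/82  188/82  190/82  191/83  190/83 
168 182/76  187/81  184/79  183/77  184/80  184/82  184/82  187/81  175/57  187/80  187/80  190/82  188/82  188/79  187/81  188/80  188/81 
170 185/78  186/80  184/80  181/77  181/77  184/80  179/77  183/78  159/62  164/69  181/78  187/81  185/78  180/77  184/80  186/81  182/79 
172 179/74  187/78  182/78  176/76  181/79  186/82  173/75  175/72  187/81  178/78  171/74  185/79  184/80  170/73  183/80  187/79  175/76 
174 173/74  189/78  177/73  167/72  182/80  184/82  169/73  174/75  185/77  170/73  166/72  185/78  183/79  169/73  180/76  188/82  174/75
```

Seen from above, the clip is now edge-on: one thin red bar at rows 259–260, where its home position projects. That fits a vertical tab, so the clip is folded home. The lid edge is also where it should be. The box has moved only a few mm and the arm is clear, so I'm handing in.

```bash
python3 -c "
from rig import ctrl
print(ctrl.finish_job())"
```

```text
the job is handed in; nothing more can be done
None
```

I handed the job in at about 11 s with the lid pressed flat and the clip pushed against the front of the box; the hand-in gave no verdict, and I judged the clip home from pixel values, not from a clear view. The box slid back an estimated few millimetres, and I did not re-measure the pots or the bottle at the end, though the arm stayed clear of them.

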